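# Clear the air lane, turn the fan and start the dehumidifier

## Robot

A 6-joint arm with a two-finger parallel gripper is mounted at the origin on the work surface. World frame = base frame: x ahead of the robot, y to its left, z up, the work surface at z = 0. Lengths are in m, angles in rad, forces in N, time in s.
With the tool pointing down it reaches from about 0.375 to 0.9 m from the base axis. Payload 3.1 kg.
Tool frame: the origin (TCP) lies at the very end of the fingers, on their centre line; the grasp point (between the pads) lies 19 mm behind it (arm.grip_depth is the distance from the TCP to the grasp point, in m); z points along the fingers, y is the direction in which the jaws open and shut (so a half turn about z gives the same grasp; the last joint's range is limited). The gripper opens to 85 mm and grips with 20 to 120 N. Pads are 22 mm wide; open, the fingers measure 114 mm over their backs; the gripper's body (76 mm by 85 mm) begins 54 mm behind the grasp point. The pads swing forward as they close: fully open they stand 13 mm farther back than shut.
Start: joints at [-1.296, 0.527, 1.433, -0, 1.181, -0.178], TCP at [0.273, -0.562, 0.231] pointing down, gripper open.
Joint ranges: [-3.08, 3.08], [-0.75, 2.2], [0.22, 2.44], [-1.43, 4.57], [0, 2.65], [-2.85, 2.85]. Speed limits (rad/s): [2.79, 2.79, 3.14, 3.14, 3.14, 3.14].

## Interface

Orientations are given as a 3x3 rotation matrix whose columns are the frame's x, y, z axes.
In Python, from station import arm, planner, optics, read_time_s, read_joints, read_joint_velocities, read_joint_torque, read_ee_pos, read_tcp_rot, read_force, read_wrist_torque, read_width gives the robot as it stands. Calls block until the motion is done:
- arm.movep(position, orientation): joint-space move of the TCP to a pose.
- arm.movel(position, max_speed=0.15, orientation=None, stop_force=None): straight line of the TCP; orientation=None keeps the orientation; max_speed is the mean speed in m/s. With stop_force (N) it stops when the force on the tool has changed by that much, and returns True; else False.
- arm.move_j(angles): joint-space move.
- arm.command_gripper(opening, force=None): finger opening in m; force is the grip in N (None keeps the last); returns when the fingers have stopped.
- arm.dwell(seconds).
- planner.ik(position, orientation): joint angles nearest the present ones, or None.
- optics.capture(name): name is "scene" or "top"; returns the picture (384x512x3 uint8, red, green, blue); there is no depth.
- optics.camera_model(name): a dict with "fx", "fy", "cx", "cy" (pixels), "cam_to_world" (4x4, takes a point from camera to world coordinates). Camera axes: x right, y down, z forward; pixel columns grow to the right and rows downward; lengths in m; the calibration is good to about 2 mm. A picture is of the moment at which its call begins. camera_model takes no time and is no camera call.
A pose or a line that the arm cannot do raises arm.MotionError and nothing moves.
- arm.finish_job(): hands the job in, once; it reports no verdict.
Readings, each from a call of its own:
- read_time_s(): time.
- read_joints(): joint angles.
- read_joint_velocities(): joint speeds.
- read_joint_torque(): joint torques, N m.
- read_ee_pos(): TCP position.
- read_tcp_rot(): TCP orientation.
- read_force(): force on the tool from outside, world axes, zero at the start.
- read_wrist_torque(): the same for the moment, N m.
- read_width(): finger opening in m.
Only numpy, scipy, OpenCV 4.12 (cv2) and the standard library are available. Lean on these libraries where they do the work, as an engineer would, in place of code of your own. Each camera call takes 0.05 s, during which the arm holds its last target.

## Task

Get the drying corner going: take the one thing that stands on the blue air strip off it and set it down gently, upright, where its kind belongs (the mug in the middle of the round cork mat, the tin or the wooden block inside the square white tray), leaving all the other things where they are. Turn the square fan a quarter turn clockwise (seen from above) by pushing it round the fixed corner post, so that its black grille looks straight along the blue strip at the dehumidifier, with its back left close to the post and the middle of the grille over the strip. When both are done, press the dehumidifier's green power button fully down and let it go.

Things in the scene. Friction and masses are not known exactly. Their poses are not given: they have to be found in the camera images.
- lane: fixed round steel corner post, 24 mm thick, 90 mm tall, with the blue strip painted flat on the ledge. Origin: post axis on the ledge, z up. In its frame the strip covers x from -60 to +60 mm and y from 0 to 410 mm; +y runs along the strip to the dehumidifier, +x away from the robot. As the fan turns on the post it also slips along it towards the robot, some 30 mm per radian
- fan: loose white square box fan, 100 x 100 x 90 mm tall, 0.35 to 0.7 kg. Origin: centre of its underside. Black grille (and a black band on that edge of its top) on its -x face, at first towards the robot; the post is at first 8 to 32 mm off its +x face, about 35 mm to the -y side of that face's middle. Push the grille face near its +y end and it turns clockwise round the post
- fan_grille (a point): middle of the fan's grille face, 45 mm above its underside
- mug: blue ceramic mug, body 62 mm across, 90 mm tall, open top, handle on its +y side (reaches about 35 mm beyond the body). Origin: centre of its underside
- tin: aluminium tin with screw-on lid, 60 mm across (lid 62 mm), 95 mm tall, closed. Origin: centre of its underside
- block: wooden block, 50 (x) x 80 (y) x 95 mm tall. Origin: centre of its underside
- mat: round cork mat, fixed, 120 mm across, 5 mm thick; the mug's place. Origin: centre of its underside
- tray: low square white tray, fixed, 134 mm outside, walls 4 mm thick and 12 mm tall, floor about 4 mm thick, inner width 126 mm; place of the tin and the block. Origin: centre of its underside
- dehum: white dehumidifier, fixed, 140 (x) x 180 (y) x 220 mm tall, intake louvre on its -y side at the end of the strip. Origin: centre of its underside. The tall obstacle of the scene
- power_top (a point): middle of the top of the green round power button (34 mm across), which stands on the dehumidifier's top and is pressed straight down
- power (a joint): travel of the power button: 0 up, 0.006 m fully down; spring return, about 5 N when fully down
- clip: large green spring clip lying on the ledge, 120 x 20 x 30 mm; bystander. Origin: about the middle of its underside
- jar: jar, 68 mm across, 85 mm tall; bystander. Origin: centre of its underside
- basket: open yellow basket, 120 x 100 x 80 mm; bystander. Origin: centre of its underside
There are look-alikes about, which are no part of the job. What is shaped like the tray but pink is not meant.

How it is judged:
On the way, in this order (a step that is already met when the one before it is completed fails the run):
1. strip cleared, the thing standing in its own place, and the fan turned (((horizontal distance between mug and mat below 0.035 m and height (world z) of mug below 0.02 m and distance of mug from where it was at the start of the episode above 0.06 m and distance of each of tin, block from where it was at the start of the episode below 0.02 m) or (horizontal distance between tin and tray below 0.035 m and height (world z) of tin below 0.02 m and distance of tin from where it was at the start of the episode above 0.06 m and distance of each of mug, block from where it was at the start of the episode below 0.02 m) or (horizontal distance between block and tray below 0.035 m and height (world z) of block below 0.02 m and distance of block from where it was at the start of the episode above 0.06 m and distance of each of mug, tin from where it was at the start of the episode below 0.02 m)) and angle between each of mug, tin, block's own z axis and vertical below 0.1 rad and x of each of mug, tin, block in the frame of lane below -0.085 m and angle between the x axis of fan and the y axis of lane, either way round below 0.2 rad and y of fan_grille in the frame of lane above 0.085 m and y of fan in the frame of lane between 0.03 and 0.1 m and x of fan_grille in the frame of lane between -0.06 and 0.06 m and horizontal distance between fan and lane below 0.115 m), for 0.2 s.
2. power button pressed down (value of joint power above 0.0045 m).
At the end, for the whole second after the job is handed in: The cleared thing stands upright, within 35 mm of the middle of its place; the other two moved under 20 mm. Fan grille along the strip to the dehumidifier within 11 deg, its middle over the strip, fan centre within 115 mm of the post and 30 to 100 mm up the strip. All at rest, button up again (all of step 1 and linear speed of each of mug, tin, block, fan below 0.02 m/s and value of joint power below 0.002 m); the robot touches nothing.
It fails at once if the mug, tin, block or fan tipped over (angle between any of mug, tin, block, fan's own z axis and vertical above 0.45 rad).
It fails at once if a thing dropped or slammed on its place (contact force between mug and mat above 90 N or contact force between any of tin, block and tray above 90 N).
It fails at once if the clip, jar or basket disturbed (distance of any of clip, jar, basket from where it was at the start of the episode above 0.025 m).
It also fails if it takes over 66 s, if anything falls off the work surface, if the arm or the gripper's body presses on something with over 40 N, if the wrist force passes 120 N, or if a joint passes its speed limit or range.

## Working session

There is one attempt and no reset: what is moved stays moved. The work goes in short steps, each a Python script; the robot and the scene stay as the last script left them, time stands still between calls to the robot, and variables do not carry over. Pictures are saved under pics/ and viewed, and the job is handed in when it is done.

```bash
mkdir -p pics; ls; python3 - <<'E'
from station import *
import cv2
for n in("scene","top"):
    im=optics.capture(n); cv2.imwrite(f"pics/{n}0.png",im[:,:,::-1])
    m=optics.camera_model(n); print(n,m)
print(read_time_s(),read_ee_pos(),read_width())
E
```

```text
pics
scene {'fx': 438.1270702052875, 'fy': 438.1270702052875, 'cx': 262.45360349529085, 'cy': 192.3284542787018, 'cam_to_world': array([[ 0.84396097,  0.38897731, -0.36935963,  1.09328582],
       [ 0.53608281, -0.63548417,  0.55567534, -0.86631703],
       [-0.0185771 , -0.66697565, -0.74484789,  1.36803004],
       [ 0.        ,  0.        ,  0.        ,  1.        ]])}
top {'fx': 459.1015560906389, 'fy': 459.1015560906389, 'cx': 251.07759741774765, 'cy': 196.2877311806613, 'cam_to_world': array([[ 2.50948875e-02, -9.92994830e-01,  1.15462174e-01,
         2.98842174e-01],
       [-9.99676911e-01, -2.53934916e-02, -1.11574498e-03,
         3.94108289e-02],
       [ 4.03991674e-03, -1.15396869e-01, -9.93311251e-01,
         1.77569606e+00],
       [ 0.00000000e+00,  0.00000000e+00,  0.00000000e+00,
         1.00000000e+00]])}
0.1 [ 0.27328089 -0.56134542  0.23040756] 0.08522460505812424
```

View pics/scene0.png

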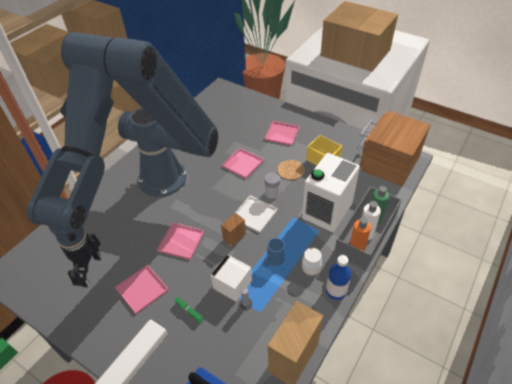

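View pics/top0.png

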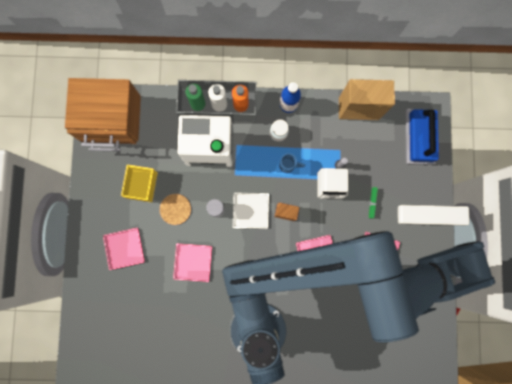

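The mug (top view, about 288,162) is the thing on the strip. The mat is at (175,209), the fan at (333,183) and the post at (344,161). I'll zoom in next.

```bash
python3 - <<'E'
import cv2
a=cv2.imread("pics/top0.png")[100:240,110:390]; cv2.imwrite("pics/topz.png",cv2.resize(a,None,fx=2.85,fy=2.85,interpolation=cv2.INTER_CUBIC))
a=cv2.imread("pics/scene0.png")[130:330,160:370]; cv2.imwrite("pics/scenez.png",cv2.resize(a,None,fx=3,fy=3,interpolation=cv2.INTER_CUBIC))
E
```

```text
(no output)
```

View pics/topz.png

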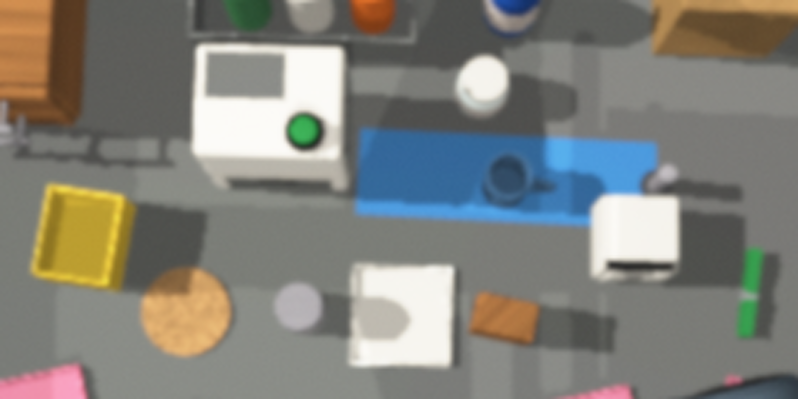

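View pics/scenez.png

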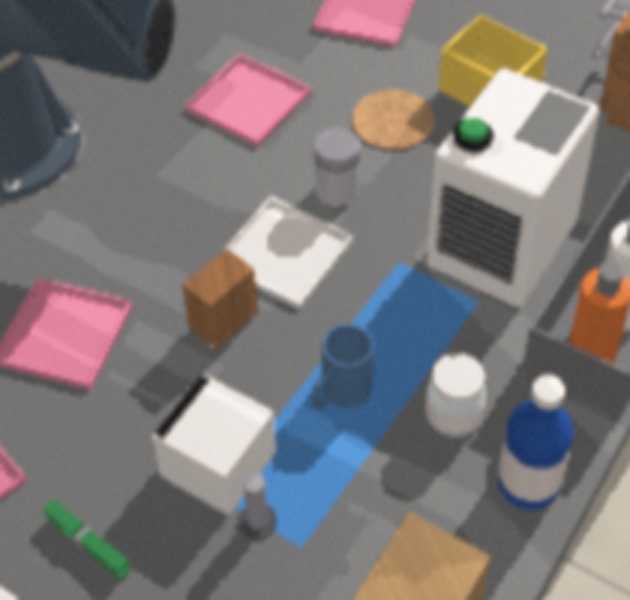

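```bash
cat > h.py <<'E'
import numpy as np, cv2
from station import *
def ray(n,u,v):
    m=optics.camera_model(n);T=m["cam_to_world"]
    d=T[:3,:3]@np.array([(u-m["cx"])/m["fx"],(v-m["cy"])/m["fy"],1]);return T[:3,3],d
def onz(n,u,v,z):
    o,d=ray(n,u,v);return o+d*(z-o[2])/d[2]
def tri(p,q):
    o1,d1=ray("top",*p);o2,d2=ray("scene",*q)
    s=np.linalg.lstsq(np.c_[d1,-d2],o2-o1,rcond=None)[0]
    a=o1+s[0]*d1;b=o2+s[1]*d2;return (a+b)/2,np.linalg.norm(a-b)
def comps(mask,amin=15):
    n,l,st,c=cv2.connectedComponentsWithStats(mask.astype(np.uint8))
    return [(c[i].round(1).tolist(),st[i].tolist(),l==i) for i in range(1,n) if st[i,4]>=amin]
def quad(mask):
    cs,_=cv2.findContours(mask.astype(np.uint8),0,1);c=max(cs,key=cv2.contourArea)
    return cv2.minAreaRect(c),cv2.approxPolyDP(c,3,True)[:,0]
E
cat > m.py <<'E'
from h import *
I={n:cv2.imread(f"pics/{n}0.png") for n in("top","scene")}
np.set_printoptions(precision=4,suppress=True)
for n,im in I.items():
    h=cv2.cvtColor(im,cv2.COLOR_BGR2HSV).astype(int);H,S,V=h[...,0],h[...,1],h[...,2]
    M=dict(strip=(H>100)&(H<116)&(S>150)&(V>90),mugdark=(H>100)&(H<120)&(S>60)&(V<=110),mat=(H>8)&(H<19)&(S>90)&(V>120),
      green=(H>45)&(H<80)&(S>110),white=(S<40)&(V>190),yellow=(H>22)&(H<32)&(S>150))
    for k,m in M.items():
        print(n,k)
        for c,s,mm in comps(m,40): print("  ",c,s)
E
python3 m.py
```

```text
top strip
   [290.0, 96.5] [282, 88, 18, 16, 186]
   [421.4, 136.5] [410, 110, 28, 51, 1026]
   [281.8, 160.9] [236, 146, 103, 32, 2312]
top mugdark
   [296.1, 97.2] [289, 90, 12, 15, 90]
   [427.4, 127.2] [409, 109, 30, 47, 320]
   [428.1, 159.5] [415, 153, 25, 10, 40]
   [287.9, 160.6] [282, 155, 12, 12, 114]
   [429.4, 278.9] [365, 233, 128, 105, 3947]
   [296.0, 253.5] [236, 241, 119, 26, 208]
   [257.3, 312.0] [231, 292, 50, 49, 801]
   [268.5, 374.0] [251, 358, 32, 26, 403]
top mat
   [97.0, 106.2] [65, 78, 66, 58, 3482]
   [365.4, 95.7] [339, 79, 56, 41, 1521]
   [239.9, 97.6] [231, 85, 18, 26, 329]
   [175.1, 209.1] [160, 194, 31, 31, 744]
   [286.5, 211.2] [275, 203, 24, 17, 327]
   [463.0, 380.4] [458, 376, 15, 8, 76]
top green
   [195.9, 99.2] [187, 86, 17, 23, 204]
   [216.3, 145.5] [211, 141, 11, 10, 89]
   [373.6, 194.3] [371, 187, 7, 15, 78]
   [371.8, 211.4] [369, 206, 7, 12, 66]
top white
   [17.0, 49.5] [0, 43, 36, 13, 377]
   [325.5, 83.8] [37, 47, 475, 103, 12976]
   [37.2, 108.6] [0, 57, 97, 134, 7499]
   [215.8, 93.7] [209, 85, 15, 16, 138]
   [204.2, 137.4] [17
[... 1872 characters left out ...]
65, 125, 9793]
   [54.2, 119.1] [48, 114, 14, 12, 62]
   [451.3, 224.3] [382, 146, 130, 161, 12213]
   [331.7, 174.8] [306, 153, 53, 43, 853]
   [254.5, 214.9] [236, 196, 41, 35, 563]
   [376.3, 211.8] [371, 206, 9, 10, 43]
   [312.6, 254.9] [305, 248, 17, 14, 185]
   [342.6, 259.2] [338, 255, 10, 9, 69]
   [232.4, 272.2] [215, 256, 35, 33, 628]
   [478.0, 284.0] [466, 261, 25, 49, 401]
   [374.4, 298.2] [352, 270, 45, 57, 1197]
   [416.9, 306.8] [380, 280, 82, 52, 1862]
   [461.3, 327.5] [454, 311, 17, 37, 150]
   [344.4, 350.5] [318, 319, 53, 63, 1611]
   [132.3, 354.0] [96, 320, 69, 64, 1516]
   [389.6, 360.3] [360, 332, 66, 52, 1767]
scene yellow
   [322.1, 148.8] [307, 137, 34, 27, 361]
```

```bash
cat > m2.py <<'E'
from h import *
np.set_printoptions(precision=4,suppress=True)
im=cv2.imread("pics/top0.png");h=cv2.cvtColor(im,cv2.COLOR_BGR2HSV).astype(int);H,S,V=h[...,0],h[...,1],h[...,2]
def line(pts):
    w=np.array([onz("top",u,v,0)[:2] for u,v in pts])
    vx,vy,x,y=cv2.fitLine(w.astype(np.float32),cv2.DIST_HUBER,0,1e-4,1e-4).ravel();d=np.array([vx,vy]);
    d*=np.sign(d[np.argmax(abs(d))]);return np.array([x,y]),d
S=S*1.0
S[(H<98)|(H>120)]=0
def edge(a): # half-crossing
    t=100.;i=np.where(a>t)[0]
    return i
up=[];lo=[]
for u in list(range(240,336)):
    i=edge(S[140:200,u]);
    if len(i): up.append((u,140+i[0]-.5))
for u in range(240,276):
    i=edge(S[140:200,u]); lo.append((u,140+i[-1]+.5))
le=[];ri=[]
for v in range(150,172):
    i=edge(S[v,225:345]);le.append((225+i[0]-.5,v))
for v in range(153,158):
    i=edge(S[v,225:345]);ri.append((225+i[-1]+.5,v))
pu,du=line(up);pl,dl=line(lo);pe,de=line(le);pr,dr=line(ri)
print("up",pu,du,"lo",pl,dl,"left",pe,de,"right",pr,dr)
d=du; n=np.array([d[1],-d[0]]); n*=np.sign(n[0])
print("yaw",np.degrees(np.arctan2(-d[0],d[1])),"width",n@(pu-pl),"len",d@(pe-pr))
c=(pu+pl)/2; # axis line: n.c
o=n*(n@c)+d*(d@pr); o2=n*(n@pu-.06)+d*(d@pe-.41)
print("post from strip (right end)",o,"from left end",o2)
print("post top guess z.09",onz("top",344.4,159.6,.09), tri((344.4,159.6),(245,291)))
print("mug",onz("top",287.9,160.6,.09),tri((287.9,160.6),(275.6,243.8)))
print("mat",onz("top",175.1,209.1,.005),onz("scene",290.1,169.6,.005))
print("button",tri((216.3,145.5),(317.1,173.5)),onz("top",216.3,145.5,.225))
m=(h[...,1]<40)&(h[...,2]>170)
E
python3 m2.py
python3 - <<'E'
import cv2
a=cv2.imread("pics/top0.png")[130:220,260:390]; cv2.imwrite("pics/tz2.png",cv2.resize(a,None,fx=6,fy=6,interpolation=cv2.INTER_NEAREST))
a=cv2.imread("pics/scene0.png")[225:325,200:325]; cv2.imwrite("pics/sz2.png",cv2.resize(a,None,fx=6,fy=6,interpolation=cv2.INTER_NEAREST))
E
```

```text
up [ 0.7038 -0.1336] [0.0278 0.9996] lo [0.586  0.0233] [0.0139 0.9999] left [0.6376 0.1043] [ 0.9994 -0.034 ] right [ 0.6779 -0.3097] [ 0.9803 -0.1973]
yaw -1.5953588 width 0.12215571 len 0.41273093
post from strip (right end) [ 0.6378 -0.3086] from left end [ 0.639  -0.3059]
post top guess z.09 [ 0.6416 -0.3074  0.09  ] (array([ 0.642 , -0.3073,  0.0893]), np.float64(0.0008539151889984182))
mug [ 0.6323 -0.0965  0.09  ] (array([ 0.6316, -0.0964,  0.0926]), np.float64(0.0005789558520342073))
mat [0.4473 0.3299 0.005 ] [0.449  0.3263 0.005 ]
button (array([0.6499, 0.1609, 0.2327]), np.float64(0.000958049781663084)) [0.652  0.1618 0.225 ]
```

View pics/tz2.png

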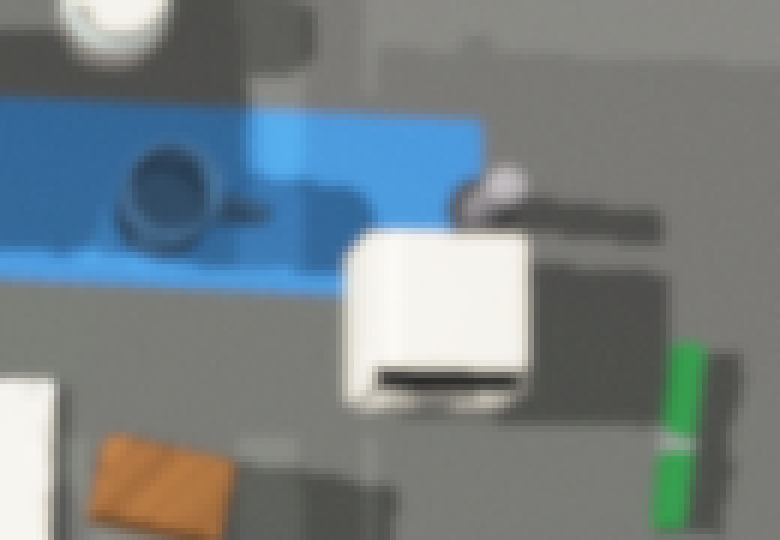

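View pics/sz2.png

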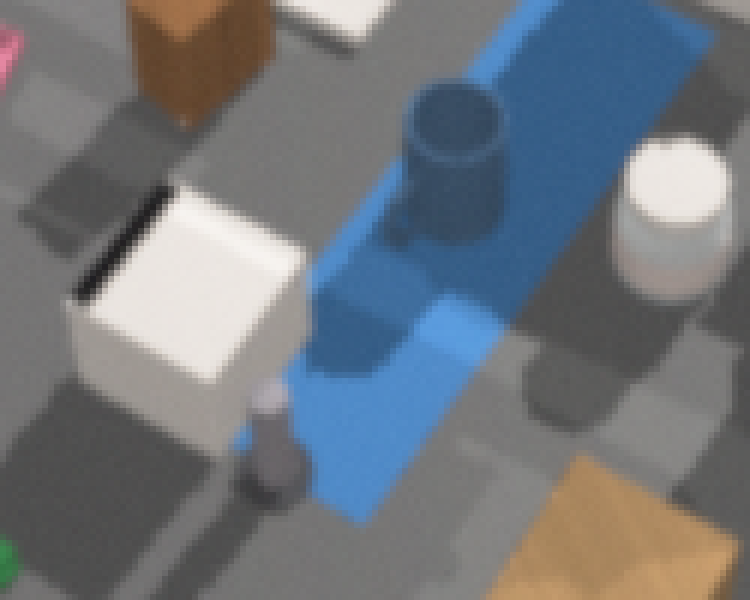

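```bash
python3 - <<'E'
from h import *
np.set_printoptions(precision=4,suppress=True)
T=np.array([(372,235),(528,235),(527,388),(375,390)])/6+[260,130]
Sc=np.array([(308,262),(212,382),(78,300),(175,187)])/6+[200,225]
for t,s in zip(T,Sc): print(onz("top",*t,.09),onz("scene",*s,.09),tri(t,s))
a=np.array([onz("scene",*s,.09) for s in Sc]);b=np.array([onz("top",*s,.09) for s in T])
print(a.mean(0),b.mean(0))
for q in (a,b): print(np.linalg.norm(q-np.roll(q,-1,0),axis=1), [np.degrees(np.arctan2(*(q[i]-q[j])[[1,0]])) for i,j in((0,3),(1,2))])
# handle tip, jar, clip, block, tin
print("handle",onz("top",260+265/6,130+213/6,.05)); 
for n,p,z in(("jar",(278.7,128.2),.085),("tin",(215,208),.095),("block",(286.5,209),.095),("basket",(139,183),.08),("clip",(372.5,203),.03),("tray",(251.4,210.3),.01)): print(n,onz("top",*p,z))
Rd=np.diag([1,-1,-1.])
print(planner.ik([.65,.161,.25],Rd),planner.ik([.447,.329,.12],Rd))
E
```

```text
[ 0.6032 -0.224   0.09  ] [ 0.6136 -0.2257  0.09  ] (array([ 0.6075, -0.2233,  0.0806]), np.float64(0.006806990807095107))
[ 0.6057 -0.3209  0.09  ] [ 0.6109 -0.3169  0.09  ] (array([ 0.6082, -0.3188,  0.0895]), np.float64(0.0065210018174601805))
[ 0.51   -0.3203  0.09  ] [ 0.5177 -0.3142  0.09  ] (array([ 0.5137, -0.3171,  0.0895]), np.float64(0.00980217689526865))
[ 0.5063 -0.2265  0.09  ] [ 0.5204 -0.2242  0.09  ] (array([ 0.512 , -0.2239,  0.0815]), np.float64(0.01217785648311756))
[ 0.5656 -0.2703  0.09  ] [ 0.5563 -0.2729  0.09  ]
[0.0912 0.0933 0.09   0.0932] [np.float64(-0.9505352578100258), np.float64(-1.669999052477291)]
[0.0969 0.0957 0.0939 0.0969] [np.float64(1.5106250079831105), np.float64(-0.3282170612071522)]
handle [ 0.6228 -0.1621  0.05  ]
jar [ 0.7566 -0.0602  0.085 ]
tin [0.4475 0.1689 0.095 ]
block [ 0.4505 -0.0938  0.095 ]
basket [0.5351 0.4564 0.08  ]
clip [ 0.4878 -0.4276  0.03  ]
tray [0.4497 0.0348 0.01  ]
[ 0.0763  0.5716  1.2912 -0.      1.2788  1.6471] [ 0.4331  0.5906  1.7085 -0.      0.8424  2.0039]
```

```bash
cat > a1.py <<'E'
from h import *
R=np.array([[0,1,0],[1,0,0],[0,0,-1.]])
mx,my=.632,-.0968
for p in([mx,my,.2],[mx,my,.036],[.47,-.02,.19],[.448,.328,.05]):print(planner.ik(p,R))
arm.command_gripper(.085)
arm.movep([mx,my,.2],R)
hit=arm.movel([mx,my,.036],max_speed=.12,stop_force=8);print("hit",hit,read_ee_pos())
if not hit:
    arm.command_gripper(.05,force=40);print(read_width())
    f0=read_force();arm.movel([mx,my,.19],max_speed=.12);print("dF",read_force()-f0,read_width(),read_time_s())
    for n in("scene","top"): cv2.imwrite(f"pics/{n}1.png",optics.capture(n)[:,:,::-1])
E
python3 a1.py
```

```text
[-3.26475900e-01  5.81272816e-01  1.42579128e+00 -4.44089210e-16
  1.13452856e+00 -3.26475900e-01]
[-3.26475900e-01  8.00154728e-01  1.52359236e+00 -4.44089210e-16
  8.17845569e-01 -3.26475900e-01]
[-2.80730461e-01  3.84812864e-01  1.85524087e+00 -4.44089210e-16
  9.01538922e-01 -2.80730461e-01]
[ 4.30703408e-01  7.07287762e-01  1.74262671e+00 -4.44089210e-16
  6.91678183e-01  4.30703408e-01]
hit False [ 0.63262265 -0.09697014  0.0368321 ]
0.060967779666669365
dF [-0.13410238  0.01436402 -8.61178196] 0.061174750354336886 5.725
```

```bash
cat > a2.py <<'E'
from h import *
arm.movel([.48,-.03,.2],max_speed=.15)
arm.movel([.448,.328,.2],max_speed=.2)
arm.movel([.448,.328,.062],max_speed=.12)
arm.dwell(.2);f0=read_force()
hit=arm.movel([.448,.328,.036],max_speed=.02,stop_force=3);print("hit",hit,read_ee_pos(),read_force()-f0)
print(read_time_s())
for n in("scene","top"): cv2.imwrite(f"pics/{n}2.png",optics.capture(n)[:,:,::-1])
E
python3 a2.py
```

```text
hit True [0.44788557 0.32797724 0.04205301] [-0.57976916 -0.24684532  6.29943607]
11.4667
```

View pics/scene2.png

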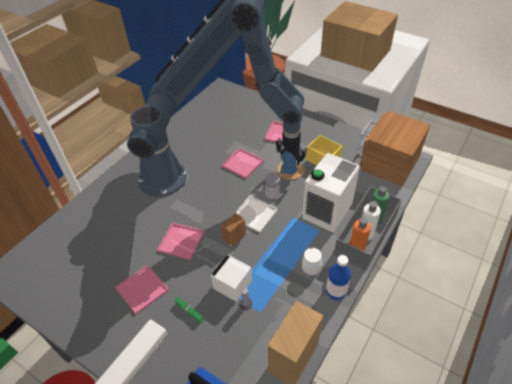

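```bash
cat > a3.py <<'E'
from h import *
arm.command_gripper(.085)
arm.movel([.448,.328,.2],max_speed=.2)
arm.command_gripper(0.0)
def Rt(th):
    ex=np.array([np.cos(th),-np.sin(th),0]);z=np.array([0,0,-1.]);x=-ex;return np.c_[x,np.cross(z,x),z]
arm.movep([.46,-.24,.2],Rt(0)); print(read_joints())
arm.movel([.46,-.24,.034],max_speed=.15)
print(read_time_s())
for n in("scene","top"): cv2.imwrite(f"pics/{n}3.png",optics.capture(n)[:,:,::-1])
E
python3 a3.py; python3 - <<'E'
import cv2,numpy as np
a=cv2.imread("pics/top3.png")[110:250,130:390];b=cv2.imread("pics/scene3.png")[130:330,160:370]
cv2.imwrite("pics/z3.png",np.vstack([cv2.resize(a,(550,296)),cv2.resize(b[:110],(550,288))]))
E
```

```text
[-6.95679994e-01  4.28434809e-01  1.73079784e+00  2.06632508e-04
  9.82417160e-01 -2.26704208e+00]
17.2
```

View pics/z3.png

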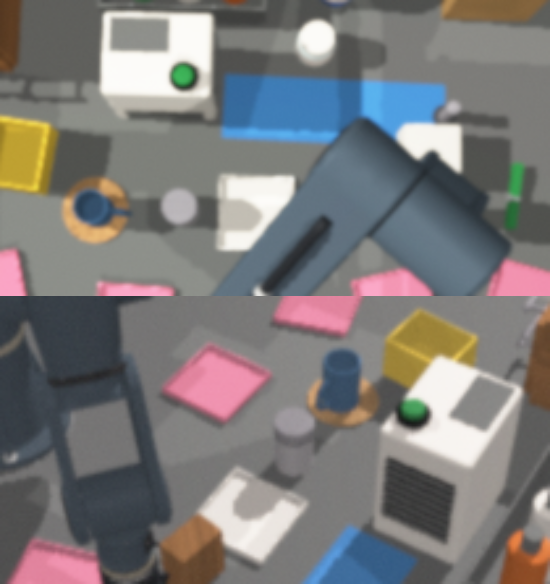

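```bash
cat > push.py <<'E'
from h import *
P=np.array([.640,-.307])
def Rt(th):
    ex=np.array([np.cos(th),-np.sin(th),0]);z=np.array([0,0,-1.]);x=-ex;return np.c_[x,np.cross(z,x),z]
def tip(th,r=.033,off=.011,s0=.035,k=.03):
    ex=np.array([np.cos(th),-np.sin(th)]);ey=np.array([np.sin(th),np.cos(th)])
    return P-ex*(.062+.05+off)+ey*(s0-k*th+r)
def snap(i):
    for n in("scene","top"): cv2.imwrite(f"pics/{n}{i}.png",optics.capture(n)[:,:,::-1])
    a=cv2.imread(f"pics/top{i}.png")[130:240,230:390];b=cv2.imread(f"pics/scene{i}.png")[215:325,165:325]
    cv2.imwrite(f"pics/z{i}.png",np.hstack([cv2.resize(x,(400,275),interpolation=2)for x in(a,b)]))
E
python3 - <<'E'
from push import *
for d in range(0,100,10):
    t=np.radians(d);p=tip(t);print(d,p,planner.ik([*p,.034],Rt(t)))
t=0
f0=read_force()
arm.movel([*tip(0),.034],max_speed=.08); print(read_force()-f0)
for d in range(8,49,8):
    t=np.radians(d)
    arm.movel([*tip(t),.034],max_speed=.08,orientation=Rt(t)); print(d,read_ee_pos(),read_force()-f0)
print(read_time_s());snap(4)
E
```

```text
0 [ 0.517 -0.239] [-6.29159930e-01  7.45747519e-01  1.71025378e+00 -4.44089210e-16
  6.85591359e-01 -2.19995626e+00]
10 [ 0.5297675  -0.22383079] [-5.93982366e-01  7.49907540e-01  1.69580060e+00 -4.44089210e-16
  6.95884514e-01 -1.99024577e+00]
20 [ 0.54409355 -0.21087286] [-5.61131235e-01  7.56360078e-01  1.67375772e+00 -4.44089210e-16
  7.11474860e-01 -1.78286171e+00]
30 [ 0.55962489 -0.20021377] [-5.31432937e-01  7.64902009e-01  1.64520640e+00 -4.44089210e-16
  7.31484241e-01 -1.57863049e+00]
40 [ 0.57602358 -0.1918901 ] [-5.05423536e-01  7.75318414e-01  1.61123723e+00 -4.44089210e-16
  7.55037013e-01 -1.37808816e+00]
50 [ 0.59297315 -0.18589512] [-4.83376879e-01  7.87383427e-01  1.57289123e+00 -4.44089210e-16
  7.81317996e-01 -1.18150858e+00]
60 [ 0.61018274 -0.18218684] [-4.65355100e-01  8.00864876e-01  1.53112239e+00 -4.44089210e-16
  8.09605391e-01 -9.88953875e-01]
70 [ 0.62738909 -0.18069613] [-4.51266095e-01  8.15530670e-01  1.48677934e+00 -4.44089210e-16
  8.39282645e-01 -8.00331945e-01]
80 [ 0.64435667 -0.18133433] [-4.40917339e-01  8.31154788e-01  1.44060229e+00 -4.44089210e-16
  8.69835571e-01 -6.15450264e-01]
90 [ 0.66087611 -0.184     ] [-4.34060482e-01  8.47521445e-01  1.39323060e+00 -4.44089210e-16
  9.00840606e-01 -4.34060482e-01]
[-3.66515727  2.43786306  0.91583925]
8 [ 0.5250409  -0.2243718   0.03325243] [-4.00327277  3.23065904 -0.17841799]
16 [ 0.53599819 -0.21296612  0.03311275] [-4.02516821  4.0770859  -0.18737484]
24 [ 0.54799955 -0.20321124  0.03306182] [-4.11185864  4.20665914  0.77454746]
32 [ 0.56071778 -0.19501693  0.03305959] [-3.60088948  6.43827829  1.08129971]
40 [ 0.57409706 -0.18844741  0.03302017] [-2.74691601  6.89605916  0.36909724]
48 [ 0.58780541 -0.18327614  0.03298798] [-1.71650292  6.04082482  0.57867395]
20.2
```

View pics/z4.png

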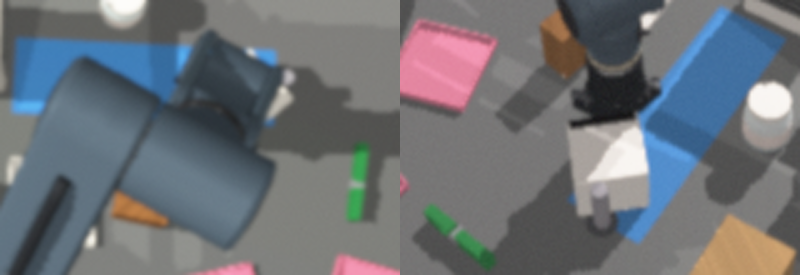

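Scene view: the fan has turned about 45° against the post, with the fingers flat on the grille. I'll keep pushing.

```bash
python3 - <<'E'
from push import *
f0=read_force()
for d in range(56,89,8):
    t=np.radians(d)
    arm.movel([*tip(t),.034],max_speed=.08,orientation=Rt(t)); print(d,read_ee_pos(),read_force()-f0)
print(read_time_s());snap(5)
E
```

```text
56 [ 0.60188764 -0.17956841  0.03302926] [0.37515982 0.41915226 0.57713714]
64 [ 0.61611408 -0.17724993  0.03313975] [2.4765108  1.95434628 0.1454814 ]
72 [ 0.63046856 -0.17638858  0.03331104] [2.27910548 1.8531698  1.87018706]
80 [ 0.64494904 -0.17699757  0.0336087 ] [4.8221222  3.70571761 0.55206683]
88 [ 0.65932948 -0.17906695  0.03393434] [5.94522272 3.61489735 0.8941173 ]
21.9083
```

View pics/z5.png

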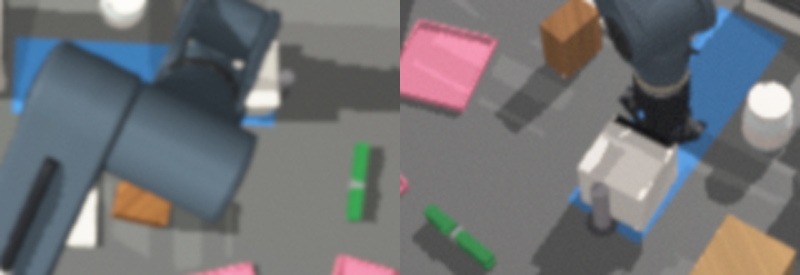

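```bash
python3 - <<'E'
from push import *
t=np.radians(91.2); p=tip(t)
arm.movel([p[0],p[1]-.002,.034],max_speed=.05,orientation=Rt(t)); print(read_ee_pos())
arm.movel([p[0],p[1]+.025,.034],max_speed=.1)
arm.movel([p[0],p[1]+.03,.2],max_speed=.2)
arm.movel([.6,0,.3],max_speed=.2)
arm.dwell(.2);print(read_time_s());snap(6)
E
```

```text
[ 0.66536324 -0.18030929  0.03403198]
25.0083
```

View pics/z6.png

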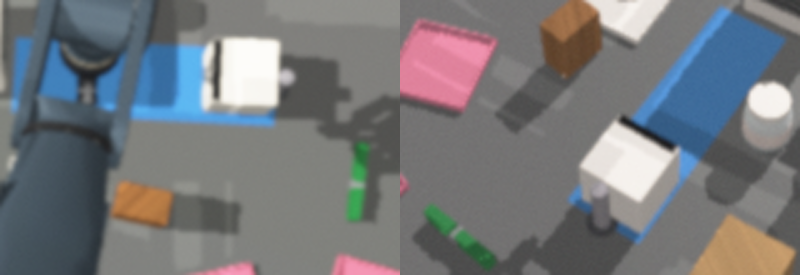

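```bash
python3 - <<'E'
import cv2,numpy as np
a=cv2.imread("pics/top6.png")[135:190,300:360];b=cv2.imread("pics/scene6.png")[250:320,230:300]
cv2.imwrite("pics/zz6.png",np.hstack([cv2.resize(a,None,fx=6.5,fy=6.5,interpolation=0)[:357],cv2.resize(b,None,fx=5.1,fy=5.1,interpolation=0)]))
E
```

```text
(no output)
```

View pics/zz6.png

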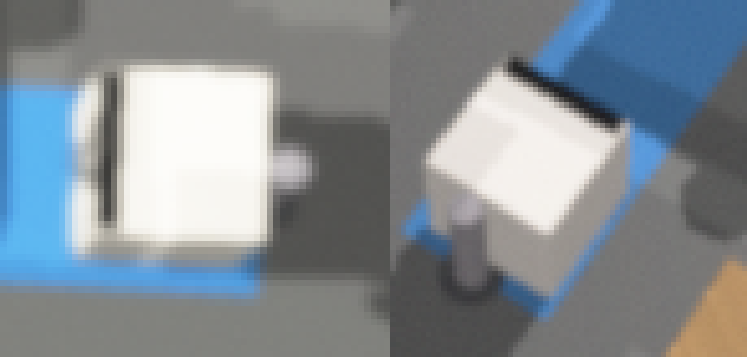

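```bash
python3 - <<'E'
from h import *
np.set_printoptions(precision=4,suppress=True)
T=np.array([(102,68),(272,68),(269,240),(99,236)])/6.5+[300,135]
Sc=np.array([(632,125),(550,235),(427,158),(505,58)])
Sc=(Sc-[390,0])/5.1+[230,250]
P=np.array([.640,-.307]);d=np.array([.021,.9998]);n=np.array([d[1],-d[0]])
for nm,X in(("top",T),("scene",Sc)):
    q=np.array([onz(nm,*p,.09)[:2] for p in X]);c=q.mean(0)
    g=((q[0]+q[3])-(q[1]+q[2]))/2; ang=np.degrees(np.arctan2(g[0],g[1]));
    gw=(q[0]+q[3])/2
    print(nm,q.tolist(),c,"ang grille from +y toward +x",ang,"lane xy",n@(c-P),d@(c-P),"dist",np.linalg.norm(c-P),np.linalg.norm(q-np.roll(q,-1,0),axis=1))
E
```

```text
top [[0.6926313144849225, -0.19969190711507007], [0.6951835146824603, -0.2977322948974579], [0.5946563472270008, -0.2962413540504292], [0.5944652774707351, -0.19884184310225567]] [ 0.6442 -0.2481] ang grille from +y toward +x -0.804172895411031 lane xy 0.002996930489203776 0.05895029196144696 dist 0.059025210989382404 [0.0981 0.1005 0.0974 0.0982]
scene [[0.7005831807744449, -0.19863232226562566], [0.6978323640458712, -0.29455464173145085], [0.5999658089323092, -0.29000332180510946], [0.6011408408644195, -0.1992560138028897]] [ 0.6499 -0.2456] ang grille from +y toward +x 1.2048098453062763 lane xy 0.00858941561745704 0.06158363893545082 dist 0.062178484846542696 [0.096  0.098  0.0908 0.0994]
```

Both views agree: the fan is aligned within about 1.5° and sits at lane (≈5, 60 mm). Next I'll check the mug, then press the button.

```bash
python3 - <<'E'
from h import *
R=read_tcp_rot()
bx,by=.6505,.161
arm.movel([bx,by,.30],max_speed=.2)
arm.movel([bx,by,.25],max_speed=.1)
arm.dwell(.2);f0=read_force()
h1=arm.movel([bx,by,.20],max_speed=.02,stop_force=2.0);z1=read_ee_pos();print(h1,z1,read_force()-f0)
E
```

```text
True [0.65051376 0.16099851 0.2398261 ] [-1.25904432  1.15924592  2.79522192]
```

```bash
python3 - <<'E'
from h import *
print(read_time_s())
for n in("scene","top"): cv2.imwrite(f"pics/{n}7.png",optics.capture(n)[:,:,::-1])
a=cv2.imread("pics/scene7.png")[130:290,210:410];cv2.imwrite("pics/z7.png",cv2.resize(a,None,fx=3.5,fy=3.5,interpolation=2))
E
```

```text
27.8583
```

View pics/z7.png

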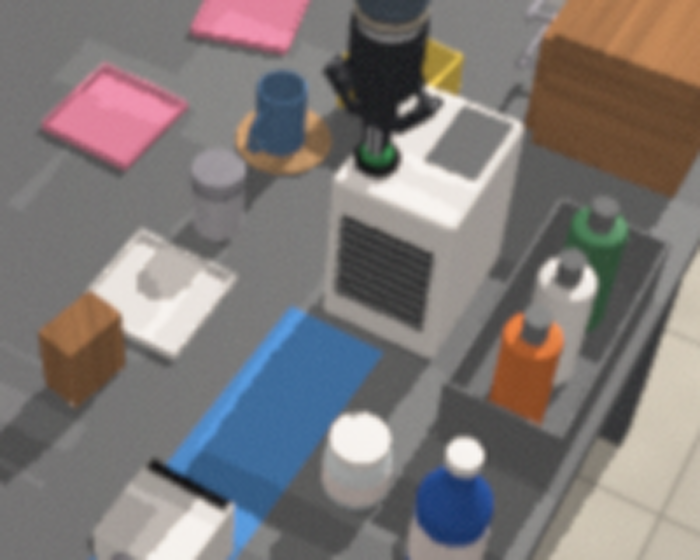

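The mug stands upright in the middle of the cork, and the fingertips are over the green button at about z 0.24. I'll press it now.

```bash
python3 - <<'E'
from h import *
R=read_tcp_rot();x,y=.6505,.161
f0=read_force();print(read_ee_pos())
for z in np.arange(.239,.214,-.002):
    h=arm.movel([x,y,z],max_speed=.03,stop_force=12);f=read_force();print(round(z,4),h,read_ee_pos()[2],f-f0)
    if h or f[2]-f0[2]>14: break
arm.dwell(.2)
arm.movel([x,y,.27],max_speed=.08)
arm.movel([.55,.1,.33],max_speed=.15)
arm.dwell(.3)
print(read_time_s(),read_force())
for n in("scene","top"): cv2.imwrite(f"pics/{n}8.png",optics.capture(n)[:,:,::-1])
a=cv2.imread("pics/scene8.png")[130:330,160:380];b=cv2.imread("pics/top8.png")[110:250,120:390]
cv2.imwrite("pics/z8.png",np.hstack([cv2.resize(a,(396,360)),cv2.resize(b,(404,210)) if 0 else cv2.copyMakeBorder(cv2.resize(b,(404,210)),0,150,0,0,0)]))
E
```

```text
[0.65051909 0.16098761 0.23997268]
0.239 False 0.239136002779782 [-0.10201894  0.1976042   0.56573447]
0.237 False 0.23712977441659427 [ 0.07023752 -0.41524919  0.8026101 ]
0.235 False 0.23608306833889586 [-1.28379964  0.44124731  5.91810485]
0.233 False 0.23594555154728955 [-3.8781302  -0.51849591 12.66209357]
0.231 False 0.23580023347376888 [-6.23348281 -0.59537341 17.88916775]
31.3833 [-0.61242059  0.48550251 -0.16641212]
```

View pics/z8.png

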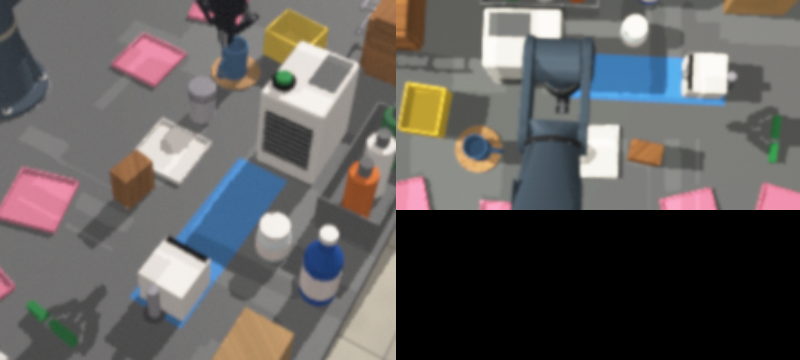

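The force rose to a hard stop at z 0.236. To confirm that was the button's full travel, I'll press again in fine steps and log force against depth.

```bash
python3 - <<'E'
from h import *
for n in("scene8",):
    im=cv2.imread(f"pics/{n}.png");h=cv2.cvtColor(im,cv2.COLOR_BGR2HSV).astype(int)
    m=(h[...,0]>45)&(h[...,0]<80)&(h[...,1]>110)
    print([c[:2] for c in comps(m,40)])
x,y=.650,.161
arm.movel([x,y,.27],max_speed=.15);arm.movel([x,y,.247],max_speed=.08);arm.dwell(.2)
f0=read_force()
for z in np.arange(.246,.2325,-.001):
    arm.movel([x,y,z],max_speed=.03);arm.dwell(.1)
    f=np.mean([read_force() for _ in range(3)],0)-f0;print(round(z,4),read_ee_pos()[2].round(5),f.round(2))
    if f[2]>14:break
cv2.imwrite("pics/scene9.png",optics.capture("scene")[:,:,::-1])
arm.movel([x,y,.27],max_speed=.08);print(read_time_s())
a=cv2.imread("pics/scene9.png")[140:210,280:350];b=cv2.imread("pics/scene8.png")[140:210,280:350]
cv2.imwrite("pics/z9.png",cv2.resize(np.hstack([a,b]),None,fx=5,fy=5,interpolation=2))
E
```

```text
[([317.2, 173.4], [313, 170, 10, 8, 63]), ([180.4, 302.5], [175, 298, 12, 10, 67]), ([194.9, 314.5], [188, 308, 15, 14, 88]), ([5.1, 351.8], [0, 337, 17, 31, 278])]
0.246 0.24604 [-1.31  1.08  0.09]
0.245 0.24495 [-0.66  0.6  -0.44]
0.244 0.24399 [0.44 0.87 0.04]
0.243 0.24297 [-1.13  0.72 -0.23]
0.242 0.24215 [ 0.15  0.78 -0.07]
0.241 0.24126 [0.03 1.41 1.37]
0.24 0.24017 [0.47 0.32 1.66]
0.239 0.23918 [0.76 0.54 2.83]
0.238 0.23815 [ 1.16 -0.15  3.27]
0.237 0.23714 [0.84 1.2  3.83]
0.236 0.23613 [0.53 1.2  4.05]
0.235 0.2361 [0.1  0.42 7.9 ]
0.234 0.23601 [-2.    1.47 12.06]
0.233 0.23593 [-3.75  0.42 14.69]
38.7167
```

View pics/z9.png

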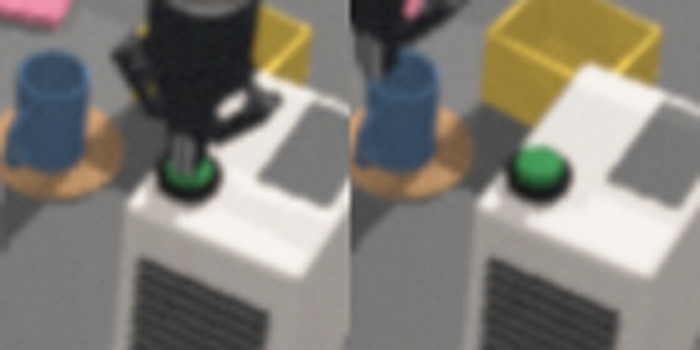

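That gives 6 mm of travel at 4–5 N and then the hard stop, so the button is fully down. I'll compare everything with the start, then hand in.

```bash
python3 - <<'E'
from h import *
arm.movel([.55,.02,.36],max_speed=.2);arm.dwell(.3)
im={n:optics.capture(n)[:,:,::-1] for n in("scene","top")}
for n in im: cv2.imwrite(f"pics/{n}10.png",im[n])
def feats(im,n):
    h=cv2.cvtColor(np.ascontiguousarray(im),cv2.COLOR_BGR2HSV).astype(int);H,S,V=h[...,0],h[...,1],h[...,2]
    return {k:[c[0] for c in comps(m,a)] for k,m,a in(("brown",(H>8)&(H<19)&(S>90)&(V>120),200),("green",(H>45)&(H<80)&(S>110),40),("yellow",(H>22)&(H<32)&(S>150),100),("mugdark",(H>100)&(H<120)&(S>60)&(V<=110),50))}
for n in im:
    print(n,"start",feats(cv2.imread(f"pics/{n}0.png"),n));print(n,"now",feats(im[n],n))
print(read_time_s())
a=im["scene"][130:330,160:380];b=im["top"][110:250,120:390]
cv2.imwrite("pics/z10.png",np.hstack([cv2.resize(a,(396,360)),cv2.copyMakeBorder(cv2.resize(b,(404,210)),0,150,0,0,0)]))
E
```

```text
scene start {'brown': [[361.4, 18.2], [36.9, 39.5], [264.1, 65.0], [398.6, 132.6], [290.1, 169.6], [232.3, 222.3], [359.8, 235.1], [295.6, 331.8]], 'green': [[317.1, 173.5], [180.5, 302.6], [194.9, 314.4], [5.0, 351.8]], 'yellow': [[322.1, 148.8]], 'mugdark': [[189.4, 37.2], [170.9, 90.9], [103.7, 110.6], [197.6, 123.7], [44.2, 145.8], [31.8, 156.8], [275.6, 244.6], [274.4, 257.9], [335.9, 274.8], [334.0, 296.5]]}
scene now {'brown': [[361.5, 18.1], [39.3, 39.2], [398.6, 132.5], [232.3, 222.2], [359.9, 235.0], [295.6, 331.6]], 'green': [[317.1, 173.4], [180.4, 302.6], [194.8, 314.6], [5.0, 351.8]], 'yellow': [[322.6, 148.4]], 'mugdark': [[151.4, 47.6], [232.6, 15.4], [186.5, 57.9], [215.5, 71.0], [133.8, 137.2], [49.2, 154.8], [34.5, 161.7], [289.1, 162.0], [339.4, 277.4], [334.4, 296.5]]}
top start {'brown': [[97.0, 106.2], [365.4, 95.7], [239.9, 97.6], [175.1, 209.1], [286.5, 211.2]], 'green': [[195.9, 99.2], [216.3, 145.5], [373.6, 194.3], [371.8, 211.4]], 'yellow': [[139.0, 183.0]], 'mugdark': [[296.1, 97.2], [427.4, 127.2], [287.9, 160.6], [429.4, 278.9], [296.0, 253.5], [257.3, 312.0], [268.5, 374.0]]}
top now {'brown': [[97.0, 106.2], [366.1, 98.9], [239.9, 97.8], [175.0, 209.9], [286.5, 211.2]], 'green': [[195.9, 99.2], [216.3, 145.4], [373.6, 194.3], [371.7, 211.5]], 'yellow': [[139.0, 183.0]], 'mugdark': [[428.1, 128.6], [254.0, 151.4], [281.9, 149.2], [257.0, 197.0], [171.4, 206.7], [236.3, 260.1], [177.6, 281.4], [281.9, 343.0], [204.7, 331.5]]}
40.2417
```

View pics/z10.png

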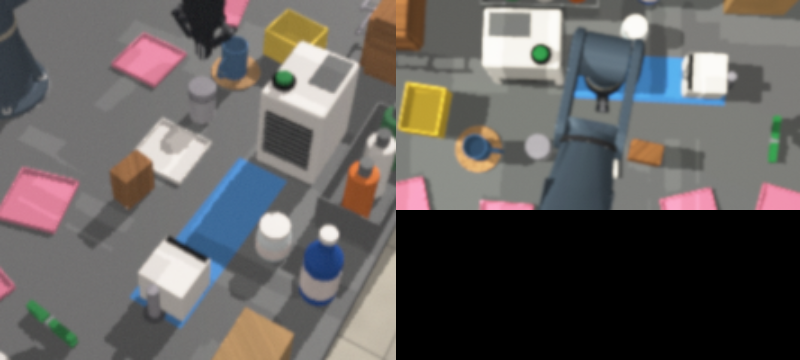

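The block, clip, basket and button sit within half a pixel of their start positions. The mug is on the mat, the fan is aligned and the gripper is clear of everything, so I'm handing in.

```bash
python3 - <<'E'
from h import *
print(onz("top",171.4,206.7,.095))
arm.finish_job()
E
```

```text
[0.44823206 0.32913664 0.095     ]
the job is handed in; nothing more can be done
```

The job is done and handed in at about 40 s of the 66 s allowed. No verdict was reported.

- **Mug:** the mug was the thing on the strip. I set it down gently and upright on the cork mat; the last picture puts it about 2 mm from the mat's middle.
- **Fan:** I pushed it a quarter turn clockwise round the post. Two views put it within about 2.5° of the strip, centred roughly 60 mm up the strip and 3–9 mm off its middle line, about 60 mm from the post.
- **Button:** I pressed it twice. The second press was to confirm the travel, and it showed 6 mm at 4–5 N before the hard stop. It was released and looked up again in the pictures.
- **Other things:** the block and clip stayed within half a pixel of where they started, and the basket within a pixel. I checked the tin and jar only by eye; they looked unmoved.

No check failed. The two views differed by about 6 mm and 2° on the fan, well inside the limits.

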